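Raise the dust cabinet's window to the red pointers

TASK

Raise the counterweighted sliding window of the dust cabinet: with the fingertips beneath its orange lip, push it gently up its slope until the lip is in line with the two red pointers on the side rails, then take the fingers away and leave the window there. Do not grip the lip or press on the window pane, and leave the pointers and all the loose things on the bench and in the cabinet where they are.

Things in the scene. Friction and masses are not known exactly. Their poses are not given: they have to be found in the camera images.
- sash (a joint): how far the window has been slid up the cabinet's sloping front, m: 0 is its lowest place, it grows upward to a stop at 0.19. It starts slightly open. The window is balanced by hidden counterweights and has a light friction (about 2 to 5 N in all to push it up), so it stays where it is left. Its clear pane, above the lip, is 326 mm wide and 165 mm along the slope.
- mark (a joint): position of the pair of red pointers along the same slope, m, on the same scale: the lip is in line with the pointers when joint sash equals joint mark. The pointers are stiff to move and must not be moved.
- lip_mid (a point): centre of the orange lip, the push bar along the window's bottom edge: 300 mm long (y, level, to the left), 14 mm thick (underside 7 mm below this point along z), standing 35 mm out from the pane; free edge 17 mm from this point along -x. z points up the slope, the way the window slides (50 degrees from level, leaning away from the robot); x points square into the cabinet (forward and down)
- mark_mid (a point): point midway between the two red pointers, 14 mm tall blocks with short arms on the aluminium rails left and right of the window, 156 to 209 mm either side of this point, standing up to 32 mm out from the front; same axes as lip_mid. The lip is in line when lip_mid coincides with this point
- cabinet: fixed light grey dust cabinet, 420 mm wide (485 mm over the dark side housings), 360 deep, 366 tall, origin at the centre of its underside, x from front to back. Front: a 60 mm tall wall at x = -180 mm, from whose top the window front slopes up and back. Below the lip is the open mouth, at least 43 mm along the slope down to that wall. Side rails stand 12 mm proud, 180 to 210 mm from the middle
- jar_in: inside the cabinet: white jar with a black lid, 76 mm across, 68 mm tall; a bystander to leave alone; origin at the centre of its underside
- buff: inside the cabinet: cork-brown polishing wheel lying flat, 76 mm across, 30 mm tall; a bystander to leave alone; origin at the centre of its underside
- vise: engraver's ball vise, steel ball on a black rubber ring with two dark jaws on top, 110 mm across, 119 mm tall; a bystander to leave alone; origin at the centre of its underside
- jar_a: white jar with a black lid, 76 mm across, 68 mm tall; a bystander to leave alone; origin at the centre of its underside
- jar_b: blue jar with a black lid, 76 mm across, 68 mm tall; a bystander to leave alone; origin at the centre of its underside
- tub: orange tub, 88 mm across and 90 mm tall, with brushes standing in it up to 180 mm high; a bystander to leave alone; origin at the centre of its underside
- scraper_a: scraper lying on the bench with a pale wooden ball handle, 150 mm long, 28 mm tall; a bystander to leave alone; origin at bench level, 64 mm from the ball end, the blade to +x
- scraper_b: scraper lying on the bench with a red ball handle, 150 mm long, 28 mm tall; a bystander to leave alone; origin at bench level, 64 mm from the ball end, the blade to +x

How it is judged:
By the outcome, as a careful person would: the job done as asked, in the order asked, and still so for the second after the job is handed in, with the robot touching nothing.
It also fails if it takes over 43 s, if anything falls off the work surface, if the arm or the gripper's body presses on something with over 40 N, if the wrist force passes 120 N, or if a joint passes its speed limit or range.

ROBOT

A 6-joint arm with a two-finger parallel gripper is mounted at the origin on the work surface. World frame = base frame: x ahead of the robot, y to its left, z up, the work surface at z = 0. Lengths are in mm, angles in rad, forces in N, time in s.
With the tool pointing down it reaches from about 350 to 875 mm from the base axis. Payload 4.2 kg.
Tool frame: the origin (TCP) lies at the very end of the fingers, on their centre line; the grasp point (between the pads) lies 19 mm behind it; z points along the fingers, y is the direction in which the jaws open and shut (so a half turn about z gives the same grasp; the last joint's range is limited). The gripper opens to 85 mm and grips with 20 to 120 N. Pads are 22 mm wide; open, the fingers measure 114 mm over their backs; the gripper's body (76 mm by 85 mm) begins 54 mm behind the grasp point. The pads swing forward as they close: fully open they stand 13 mm farther back than shut.
Start: joints at [1.555, 0.385, 0.008, 0, -1.194, -0.259], TCP at [169.565, 601.537, 194.712] pointing down, gripper open.
Joint ranges: [-3.14, 3.14], [-1.21, 2.06], [-1.07, 1.41], [-3.16, 2.05], [-2.99, -0.16], [-3.1, 3.1]. Speed limits (rad/s): [2.79, 2.79, 3.14, 3.14, 3.14, 3.14].

INTERFACE

Orientations are given as a unit quaternion [x, y, z, w].
In Python, from bench import arm, optics, job gives the robot as it stands.
- The arm moves only by the tool send_rows, never from a script. Its argument "steps" is a list that holds one entry, the list of rows, each a list of 5 numbers: the shift along the tool's x, y, z in cm, then the turn about the tool's z in rad, then the opening, from 0 (shut) to 1 (fully open). A call has 1 to 10 rows; each row shifts and turns the pose as measured when the row begins, along the tool's axes as they then stand; what a row does not reach is not made up. A row lasts 1/12 s, in which the tool goes at most 41.7 mm and 7.16 degrees, less where a joint would pass 70% of its speed; a pose out of reach is approached as far as the arm can. A call with a gripper value outside its range is refused whole. The fingers move at their own pace and stop on an object; the grip force is fixed at half the most. Time passes only in rows, so rows that do not move let the fingers close. It gives the time, the measured TCP pose, the force and the opening at its end, in the units of the state.
- arm.read_state(): the state, without advancing time (a new reading comes with each control period).
- optics.get_image(name): name is "scene" or "side" or "wrist"; returns (picture, depth): 420x560x3 uint8, blue, green, red; 420x560 float32, mm along the optical axis (not along the pixel's ray), 0 where there is no reading.
- optics.get_calibration(name): a dict with "K" (3x3 intrinsics, pixels), "rvec" (rotation vector, rad) and "tvec" (3), from world to camera coordinates, as OpenCV has them; the wrist camera has in their place "hand_eye" (4x4, takes a point from camera to tool coordinates, whose origin is the TCP and whose axes are the flange's). Camera axes: x right, y down, z forward; pixel columns grow to the right and rows downward; lengths in mm; the calibration is good to about 2 mm. A picture is of the moment at which its call begins: read the wrist's pose just before it. get_calibration takes no time and is no camera call.
- job.job_done(): hands the job in, once; it reports no verdict.
The state is a dict: "clock": time; "joints": joint angles; "joint_vel": joint speeds; "joint_efforts": joint torques, N m; "position": TCP position; "ee_rot": TCP orientation; "contact_force": force on the tool from outside, world axes, zero at the start; "wrist_torque": the same for the moment, N m; "gripper_width": finger opening in mm.
Only numpy, scipy, OpenCV 4.12 (cv2) and the standard library are available. Lean on these libraries where they do the work, as an engineer would, in place of code of your own. Each camera call takes 0.05 s, during which the arm holds its last target. There are 200 camera calls.

## Working session

There is one attempt and no reset: what is moved stays moved. The work goes in short steps, Python scripts to look and compute and a tool call to move; the robot and the scene stay as the last step left them, time stands still between calls to the robot, and variables do not carry over. Pictures are saved under pics/ and viewed, about 8 in all and at most 12, crops included, and the job is handed in when it is done.

Besides the shell and the picture viewer there is one more tool, called after "Call:" as name(argument=value, ...), one argument or row to a line, values as JSON. send_rows: Moves the arm, as the interface text tells. Its arguments: {"type":"object","properties":{"steps":{"type":"array","items":{"type":"array","items":{"type":"array","items":{"type":"number"}}}}},"required":["steps"]}

```bash
mkdir -p pics; cat > h.py <<'E'
import numpy as np,cv2
from scipy.spatial.transform import Rotation as R
from bench import arm,optics,job
def grab(n):
    s=arm.read_state(); im,d=optics.get_image(n); np.savez('pics/%s.npz'%n,im=im,d=d,p=s['position'],q=s['ee_rot']); return im,d,s
def pts(n,px,dep=None):
    z=np.load('pics/%s.npz'%n); c=optics.get_calibration(n); K=np.array(c['K'])
    out=[]
    for u,v in px:
        D=z['d'][v-1:v+2,u-1:u+2]; D=np.median(D[D>0]) if (D>0).any() else 0
        pc=D*np.linalg.inv(K)@[u,v,1]
        if 'rvec' in c: out.append(R.from_rotvec(np.ravel(c['rvec'])).inv().apply(pc-np.ravel(c['tvec'])))
        else:
            H=np.array(c['hand_eye']); out.append(R.from_quat(z['q']).apply(H[:3,:3]@pc+H[:3,3])+z['p'])
    return np.array(out)
E
python3 - <<'E'
from h import *
for n in('scene','side'):
    im,d,s=grab(n); cv2.imwrite('pics/%s0.png'%n,im); c=optics.get_calibration(n); 
    r=R.from_rotvec(np.ravel(c['rvec'])); print(n,-r.inv().apply(np.ravel(c['tvec'])),r.as_matrix()[2])
print(s)
E
```

```text
scene [ 163.07674173  297.28446917 1512.01112885] [ 0.26851557 -0.20462613 -0.94129036]
side [ 937.8171112  -103.59741198 1362.38704365] [-0.29638381  0.08652419 -0.95114153]
{'clock': 0.05, 'joints': array([ 1.55463386e+00,  3.85547104e-01,  6.64824620e-03, -4.75320501e-04,
       -1.19396200e+00, -2.58602202e-01]), 'joint_vel': array([ 0.00074724, -0.00038146,  0.00235978,  0.00177257, -0.00079894,
        0.00094345]), 'joint_efforts': array([-1.04048373e-03, -3.93678224e+01,  1.89157820e+01,  4.20542747e+00,
       -2.33156497e-03,  7.95064153e-06]), 'position': array([169.38669057, 600.94519154, 193.63963235]), 'ee_rot': array([ 9.90565316e-01, -1.37037365e-01, -9.44486503e-05,  1.05139995e-03]), 'contact_force': array([-1.11305623,  0.80127786,  1.22954102]), 'wrist_torque': array([-0.01396876,  0.00294047, -0.00026426]), 'gripper_width': 85.49376443496583}
```

View pics/scene0.png

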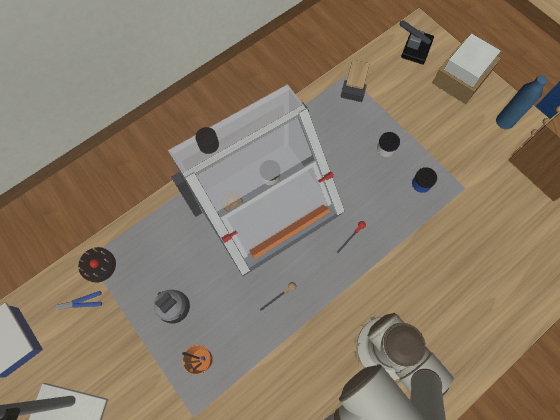

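View pics/side0.png

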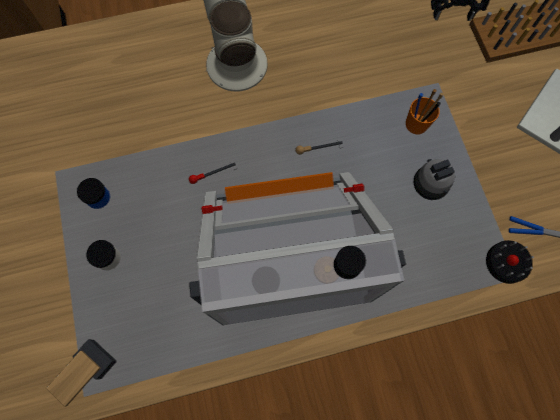

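The scene view shows the lip from about (250,252) to (328,210), with the pointers near (230,237) and (326,177). In the side view the lip runs from (226,192) to (333,180), with pointers at (211,209) and (355,188). Next I'll enlarge both.

```bash
python3 - <<'E'
from h import *
a=np.load('pics/scene.npz')['im'][160:280,205:355]; b=np.load('pics/side.npz')['im'][155:235,190:380]
a=cv2.resize(a,None,fx=4,fy=4,interpolation=cv2.INTER_CUBIC);b=cv2.resize(b,None,fx=4,fy=4,interpolation=cv2.INTER_CUBIC)
cv2.imwrite('pics/c1.png',a);cv2.imwrite('pics/c2.png',b)
for n in('scene','side'):
    z=np.load('pics/%s.npz'%n);im=z['im'].astype(int);B,G,Rr=im[...,0],im[...,1],im[...,2]
    h=cv2.cvtColor(z['im'],cv2.COLOR_BGR2HSV)
    for nm,lo,hi in(('or',7,14),('red',0,4)):
        m=((h[...,0]>=lo)&(h[...,0]<=hi)|((nm=='red')&(h[...,0]>175)))&(h[...,1]>170)&(h[...,2]>60)
        k,l,st,ce=cv2.connectedComponentsWithStats(m.astype(np.uint8))
        for i in range(1,k):
            if st[i,4]>15:
                v,u=np.where((l==i)&(z['d']>0)); P=pts(n,list(zip(u,v)))
                c=optics.get_calibration(n)
                print(n,nm,st[i],np.median(P,0).round(1),P.min(0).round(),P.max(0).round())
E
```

```text
scene red [ 90 260   8   8  49] [835.5 600.9  49.7] [826. 588.  40.] [851. 614.  57.]
side or [61  0 14 10 37] [-1100.6  -729.9  -750.1] [-1129.  -761.  -756.] [ 938. -104. 1362.]
side or [75  1  6 12 24] [-1076.   -678.   -749.4] [-1118.  -689.  -755.] [-1032.  -669.  -743.]
side or [99  0  8  7 17] [-1059.1  -542.1  -751.3] [-1076.  -568.  -755.] [ 938. -104. 1362.]
side or [110   0  14   9  32] [-1032.7  -468.   -749.8] [-1064.  -494.  -755.] [ 938. -104. 1362.]
side or [124   0  15  12  39] [-1008.8  -404.4  -750.7] [-1030.  -445.  -757.] [ 938. -104. 1362.]
side or [82  3  9  7 16] [-1068.5  -635.   -748.9] [-1090.  -653.  -754.] [-1042.  -617.  -746.]
side or [144   2  10   7  22] [-990.1 -324.4 -751.3] [-1013.  -335.  -756.] [-974. -290. -746.]
side or [107   4   5   8  17] [-1031.3  -516.9  -752.5] [-1048.  -532.  -755.] [-1000.  -505.  -749.]
side or [81 10 13 10 40] [-1010.   -637.8  -751.5] [-1046.  -670.  -755.] [-979. -608. -748.]
side or [66 14  8  8 19] [-1021.6  -731.9  -751.8] [-1039.  -746.  -756.] [-994. -710. -748.]
side or [407  97  32  37 506] [359.5 497.4  55.7
[... 10387 characters left out ...]
 [1358.7  683.9 -751.8] [1341.  661. -755.] [1372.  700. -747.]
side or [527 413   9   7  23] [1399.2  833.2 -749.3] [1385.  825. -753.] [1414.  850. -746.]
side or [132 415  12   5  29] [ 996.6 -700.5 -749.2] [ 989. -726. -754.] [1008. -682. -746.]
side or [235 415   7   5  16] [1098.6 -312.1 -749.7] [1091. -324. -754.] [1110. -301. -747.]
side red [189 174  16  10  87] [ 367.  -212.5   20.5] [ 357. -229.   12.] [ 380. -184.   27.]
side red [344 184  20   8 112] [576.1 195.9 204.4] [547. 166. 137.] [585. 216. 212.]
side red [202 205  20   9 114] [ 537.5 -177.   204.1] [ 525. -197.  196.] [ 544. -148.  212.]
side red [508 255  11  11  94] [840.8 596.4  51.5] [825. 586.  39.] [854. 618.  57.]
```

View pics/c1.png

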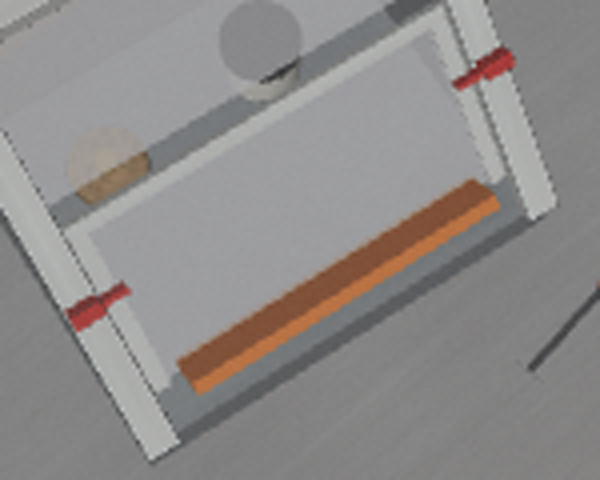

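View pics/c2.png

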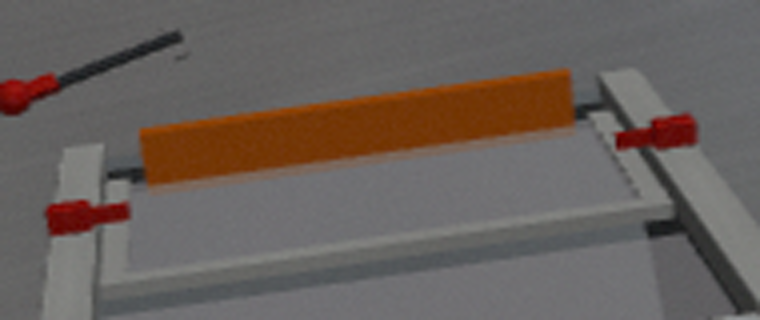

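Scene crop: the lip's free top edge runs from (190,381) to (499,196). Side crop: the free edge runs from (140,130) to (571,70), and the pane edge from (147,186) to (575,124). The red pointers are well up-slope of the lip. I'll fit the lip pose to these corners and get the pointers' position along the slope from depth.

```bash
cat > fit.py <<'E'
from h import *
from scipy.optimize import least_squares
def frame(yaw):
    f=np.array([np.cos(yaw),np.sin(yaw),0]);y=np.array([-np.sin(yaw),np.cos(yaw),0]);u=np.array([0,0,1]);a=np.radians(50)
    return np.stack([np.sin(a)*f-np.cos(a)*u,y,np.cos(a)*f+np.sin(a)*u])  # rows x,y,z
def proj(n,P):
    c=optics.get_calibration(n);return cv2.projectPoints(np.array(P,float),np.array(c['rvec'],float),np.array(c['tvec'],float),np.array(c['K'],float),None)[0][:,0]
def un(c,off): return (np.array(c,float)+.5)/4-.5+off
def reds(n,T,mid,col='red'):
    z=np.load('pics/%s.npz'%n);h=cv2.cvtColor(z['im'],cv2.COLOR_BGR2HSV)
    m=((h[...,0]<=4)|(h[...,0]>175)) if col=='red' else (h[...,0]>=5)&(h[...,0]<=14)
    v,u=np.where(m&(h[...,1]>120)&(h[...,2]>50)&(z['d']>0))
    c=optics.get_calibration(n);K=np.array(c['K']);D=z['d'][v,u]
    pc=(np.linalg.inv(K)@np.stack([u,v,np.ones(len(u))])*D).T
    if 'rvec' in c: W=R.from_rotvec(np.ravel(c['rvec'])).inv().apply(pc-np.ravel(c['tvec']))
    else:
        H=np.array(c['hand_eye']);W=R.from_quat(z['q']).apply(pc@H[:3,:3].T+H[:3,3])+z['p']
    return (W-mid)@T.T
E
cat > f1.py <<'E'
from fit import *
L=[[-17,150,7],[-17,-150,7],[-17,150,-7],[-17,-150,-7],[18,150,7],[18,-150,7]]
osc=un([[190,381],[499,196],[197,395],[501,207],[178,362],[474,180]],[205,160])
Ls=[[-17,-150,7],[-17,150,7],[18,-150,7],[18,150,7]]
osd=un([[140,130],[571,70],[147,186],[575,124]],[190,155])
def res(p,which):
    T=frame(p[3]);r=[]
    if 'a' in which:r.append((proj('scene',p[:3]+np.array(L)@T)-osc).ravel())
    if 'b' in which:r.append((proj('side',p[:3]+np.array(Ls)@T)-osd).ravel())
    return np.concatenate(r)
for w in('a','b','ab'):
    s=least_squares(res,[500,15,110,-.1],args=(w,),x_scale=[10,10,10,.1]);print(w,s.x.round(3),np.sqrt(np.mean(s.fun**2)).round(2))
p=s.x;T=frame(p[3]);np.save('lip.npy',p)
for n in('scene','side'):
  for col in('red','or'):
    Q=reds(n,T,p[:3],col)
    for sg in(1,-1):
        q=Q[(abs(Q[:,0])<45)&(Q[:,1]*sg>(150 if col=='red' else 0))&(abs(Q[:,1])<215)&(abs(Q[:,2])<200)]
        if len(q):print(n,col,sg,len(q),np.percentile(q,[3,10,25,50,75,90,97],axis=0).T.round(1).tolist())
E
python3 f1.py
```

```text
a [ 4.88077e+02  1.70620e+01  1.14502e+02 -1.14000e-01] 0.32
b [ 4.87158e+02  1.77540e+01  1.12286e+02 -1.04000e-01] 0.68
ab [ 4.88044e+02  1.73150e+01  1.14834e+02 -1.09000e-01] 0.53
scene red 1 68 [[-16.1, -15.1, -12.1, -9.5, -4.9, -1.7, 2.1], [160.7, 166.8, 178.3, 190.1, 198.9, 204.2, 206.9], [104.5, 106.7, 109.1, 112.2, 114.8, 116.3, 117.6]]
scene red -1 62 [[-14.6, -13.4, -10.9, -7.6, -3.0, 0.4, 2.8], [-205.8, -202.1, -196.2, -187.6, -177.6, -164.7, -159.9], [107.1, 108.2, 111.1, 113.5, 115.7, 117.5, 119.8]]
scene or 1 425 [[-17.9, -16.4, -13.6, -5.9, 7.3, 15.0, 19.7], [4.8, 16.0, 38.0, 76.1, 112.5, 134.5, 145.0], [-6.9, -4.4, 1.2, 4.2, 5.7, 6.9, 8.1]]
scene or -1 402 [[-17.6, -15.7, -13.0, -4.9, 8.7, 16.5, 21.3], [-144.6, -134.4, -111.4, -74.1, -37.5, -14.8, -3.8], [-6.3, -3.3, 1.7, 4.4, 5.9, 7.2, 8.4]]
side red 1 121 [[-13.3, -12.5, -9.2, -5.4, -1.8, 0.8, 3.1], [159.5, 165.1, 175.3, 185.7, 196.2, 202.6, 206.1], [104.3, 107.6, 110.4, 113.5, 115.5, 117.6, 119.2]]
side red -1 126 [[-12.6, -11.6, -8.8, -4.6, -0.7, 2.5, 4.3], [-207.8, -204.7, -198.4, -188.2, -176.3, -166.3, -160.7], [88.2, 108.2, 111.4, 114.1, 116.3, 117.5, 118.7]]
side or 1 795 [[-16.1, -14.9, -9.5, 1.3, 12.1, 19.0, 22.3], [4.8, 14.6, 37.0, 74.4, 112.2, 134.5, 145.2], [-8.5, -0.6, 1.8, 3.8, 6.0, 7.6, 8.7]]
side or -1 807 [[-15.7, -14.4, -9.1, 1.7, 12.4, 19.0, 22.3], [-145.8, -135.0, -112.8, -75.6, -37.8, -15.2, -5.1], [-7.5, -0.3, 2.4, 4.5, 6.2, 7.7, 9.3]]
```

Call:
send_rows(
  steps=[
    [[0, 0, -1.5, -0.083, 0], [0, 0, -1.5, -0.084, 0], [2.1, 3.3, 0, 0, 0], [2.1, 3.3, 0, 0, 0], [2.1, 3.3, 0, 0, 0], [2.1, 3.3, 0, 0, 0], [2.1, 3.3, 0, 0, 0], [2.1, 3.3, 0, 0, 0], [2.1, 3.3, 0, 0, 0], [2.1, 3.3, 0, 0, 0]],
  ],
)

```text
clock: 0.93
position: [311.0, 313.3, 218.9]
ee_rot: [0.999, -0.044, -0.001, 0.007]
contact_force: [1.4, 0.4, 0.1]
gripper_width: 0.0
```

Call:
send_rows(
  steps=[
    [[2.0, 3.4, 0, 0.02, 0], [2.0, 3.4, 0, 0, 0], [2.0, 3.4, 0, 0, 0], [2.0, 3.4, 0, 0, 0], [2.0, 3.4, 0, 0, 0], [2.0, 3.4, 0, 0, 0], [2.0, 3.4, 0, 0, 0], [1.8, 3.4, 0, 0, 0], [0, 0, 0, 0, 0], [0, 0, 0, 0, 0]],
  ],
)

```text
clock: 1.77
position: [440.8, 2.6, 221.1]
ee_rot: [0.998, -0.059, -0.003, 0.007]
contact_force: [-0.4, 0.3, 0.6]
gripper_width: 0.2
```

```bash
python3 - <<'E'
from h import *
im,d,s=grab('wrist'); cv2.imwrite('pics/w1.png',im); print(s['position'],R.from_quat(s['ee_rot']).as_matrix().round(4).tolist(),s['contact_force'],s['clock'])
E
```

```text
[440.82091557   2.64682973 221.14050476] [[0.993, -0.1179, -0.0059], [-0.118, -0.9929, -0.0142], [-0.0041, 0.0148, -0.9999]] [-0.41082247  0.26587861  0.55454131] 1.7667
```

View pics/w1.png

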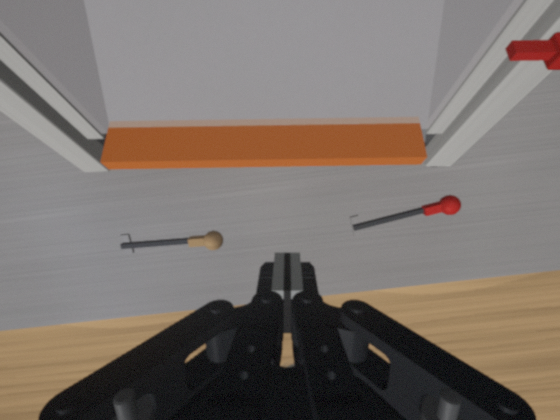

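The wrist view shows the lip from (103,168) to (426,165). It is centred about 23 px left of the fingers, which agrees with the fit. I'll centre on it and descend in front of it.

Call:
send_rows(
  steps=[
    [[0.2, -1.9, 0, 0.005, 0], [0, 0, 2.0, 0, 0], [0, 0, 2.5, 0, 0], [0, 0, 2.5, 0, 0], [0, 0, 2.5, 0, 0], [0, 0, 1.8, 0, 0], [0, 0, 0, 0, 0], [0, 0, 0, 0, 0]],
  ],
)

```text
clock: 2.48
position: [443.3, 30.3, 105.2]
ee_rot: [0.999, -0.053, -0.0, 0.006]
contact_force: [1.1, -0.1, 0.7]
gripper_width: -0.1
```

```bash
python3 - <<'E'
from fit import *
im,d,s=grab('wrist');p=np.load('lip.npy');T=frame(p[3]);M=R.from_quat(s['ee_rot']).as_matrix()
print(s['position'],M.round(3).tolist(),s['contact_force'],s['clock'])
f=np.array([np.cos(p[3]),np.sin(p[3]),0]);c=p[:3]+np.array([-17,0,-7])@T
print('corner',c,'gap fwd',(c-s['position'])@f-11,'lat',(c-s['position'])@T[1])
print(np.array(optics.get_calibration('wrist')['hand_eye']).round(2).tolist())
q=reds('wrist',T,p[:3],'or');q=q[(abs(q[:,1])<150)&(abs(q[:,2])<30)];print(np.percentile(q,[1,5,25,50,75,95,99],axis=0).T.round(1).tolist())
cv2.imwrite('pics/w2.png',im)
E
```

```text
[443.27337539  30.32492586 105.20801515] [[0.994, -0.106, -0.001], [-0.106, -0.994, -0.012], [-0.0, 0.012, -1.0]] [ 1.12964703 -0.10521737  0.72942086] 2.4833
corner [470.62653904  19.22771912 120.39950811] gap fwd 17.401187762947593 lat -8.044631279708513
[[-0.0, -0.95, -0.33, 84.02], [1.0, -0.0, 0.0, -0.43], [-0.0, -0.33, 0.95, -179.87], [0.0, 0.0, 0.0, 1.0]]
[[-16.4, -16.1, -11.5, -1.3, 9.6, 18.8, 20.7], [-144.7, -132.0, -71.4, 3.8, 77.3, 135.3, 146.7], [-7.1, -2.8, 4.9, 5.5, 6.0, 6.7, 7.1]]
```

View pics/w2.png

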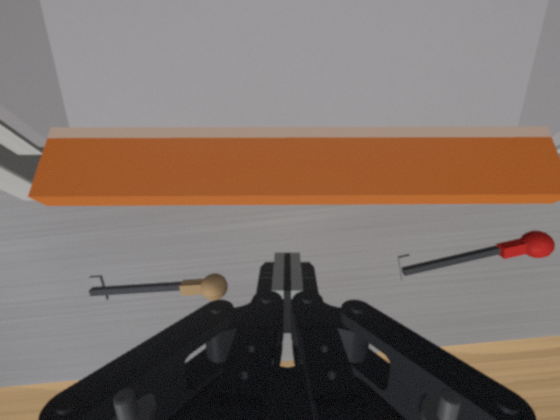

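The lip fit holds up. I'll close in gently until contact.

Call:
send_rows(
  steps=[
    [[0.5, 0.2, 0, 0, 0], [0.5, 0.2, 0, 0, 0], [0.3, 0, 0, 0, 0], [0.2, 0, 0, 0, 0], [0.2, 0, 0, 0, 0]],
  ],
)

```text
clock: 2.95
position: [464.7, 26.6, 110.6]
ee_rot: [0.999, -0.051, 0.005, 0.004]
contact_force: [0.4, -0.8, -0.2]
gripper_width: 0.3
```

Call:
send_rows(
  steps=[
    [[0, 0, 0, 0, 0], [0, 0, 0.2, 0, 0]],
  ],
)

```text
clock: 3.12
position: [466.2, 26.5, 109.5]
ee_rot: [0.999, -0.052, 0.006, 0.003]
contact_force: [0.2, -0.3, -0.2]
gripper_width: 0.4
```

```bash
python3 - <<'E'
from fit import *
im,d,s=grab('wrist');p=np.load('lip.npy');T=frame(p[3])
print(s['position'],s['ee_rot'],s['contact_force'])
f=T[0]*[1,1,0];f/=np.linalg.norm(f);c=p[:3]+np.array([-17,0,-7])@T
print('gap fwd to TCP axis',(c-s['position'])@f)
q=reds('wrist',T,p[:3],'or');q=q[(abs(q[:,1])<150)&(abs(q[:,2])<30)];print(np.percentile(q,[5,25,50,75,95],axis=0).T.round(1).tolist())
cv2.imwrite('pics/w3.png',cv2.resize(im[100:320,180:400],None,fx=2.7,fy=2.7))
E
```

```text
[466.17541218  26.47545668 109.5255492 ] [ 0.99863526 -0.0517809   0.00585639  0.00347347] [ 0.17403563 -0.2915086  -0.22587001]
gap fwd to TCP axis 5.215782909818579
[[-15.9, -10.5, -0.6, 9.8, 18.6], [-134.6, -74.3, 0.8, 75.3, 134.6], [-0.9, 5.0, 5.6, 6.0, 6.7]]
```

View pics/w3.png

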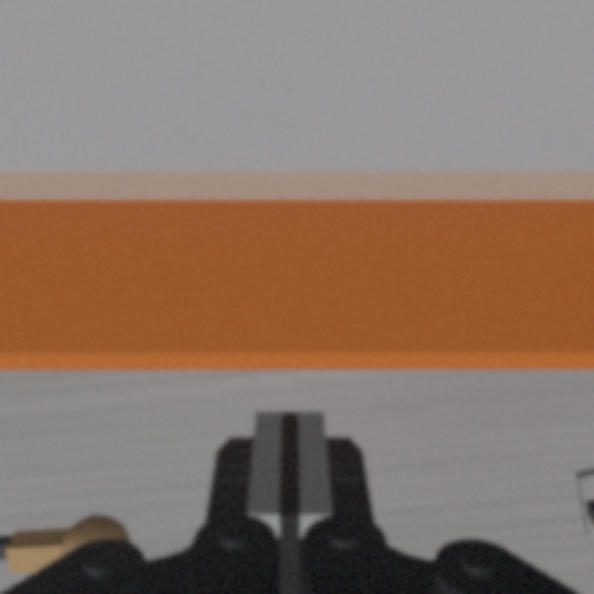

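```bash
python3 - <<'E'
from fit import *
c=optics.get_calibration('wrist');H=np.linalg.inv(np.array(c['hand_eye']));K=np.array(c['K'])
z=np.load('pics/wrist.npz');M=R.from_quat(z['q']).as_matrix();p=np.load('lip.npy');T=frame(p[3])
def px(t): a=H[:3,:3]@t+H[:3,3]; u=K@(a/a[2]); return (u[:2]-[180,100])*2.7, a[2]
for t in([0,0,0],[11,0,0],[11,0,-30],[0,0,-30],[-11,0,0]): print(t,px(np.array(t,float)))
for l in([-17,0,-7],[-17,0,7],[18,0,7]): print('lip',l,px(M.T@(p[:3]+np.array(l)@T-z['p'])), M.T@(p[:3]+np.array(l)@T-z['p']))
print(K[0,0]); print(z['d'][245:300:5,285:290].mean(1), z['d'][225:240:3,287])
E
```

```text
[0, 0, 0] (array([289.58317424, 372.99930611]), np.float64(197.41333956810212))
[11, 0, 0] (array([289.60032612, 331.67095877]), np.float64(193.8367564107351))
[11, 0, -30] (array([289.92279851, 386.27114139]), np.float64(165.46683253569378))
[0, 0, -30] (array([289.89594529, 433.38025204]), np.float64(169.0434156930608))
[-11, 0, 0] (array([289.56663279, 412.85679095]), np.float64(200.98992272546914))
lip [-17, 0, -7] (array([319.06698007, 371.89932654]), np.float64(185.51099820979994)) [  5.30732382   6.81702036 -10.76781127]
lip [-17, 0, 7] (array([321.96836227, 354.21798691]), np.float64(172.50530715937396)) [ 14.43484555   6.93659725 -21.38261454]
lip [18, 0, 7] (array([319.58292176, 209.45347256]), np.float64(185.45645842291268)) [40.97275603  6.94814031  1.43709566]
296.04537657722466
[318.76138  320.72675  151.81094  147.19722  142.37169  138.5732
 133.90726  130.5156   126.73192  123.016556 123.73148 ] [175.88531 174.32323 176.39409 181.44957 314.68134]
```

```bash
python3 - <<'E'
from fit import *
c=optics.get_calibration('wrist');H=np.array(c['hand_eye']);K=np.array(c['K']);z=np.load('pics/wrist.npz')
print(K[1,2],arm.read_state()['gripper_width'])
for u in(262,270,280,287,294,304,312):
  for v in(254,256,260,268,280,290):
    D=z['d'][v,u];t=H[:3,:3]@(D*np.linalg.inv(K)@[u,v,1])+H[:3,3];print(u,v,round(float(D)),t.round(1),end=' | ')
  print()
E
```

```text
206.68316319559784 -0.2681396336738629
262 254 321 [-68.8 -27.1 106.8] | 262 256 322 [-71.2 -27.2 106.9] | 262 260 323 [-76.  -27.3 106.7] | 262 268 146 [  7.8 -12.6 -51.4] | 262 280 138 [  7.  -11.9 -60.8] | 262 290 130 [  7.  -11.3 -68.6] | 
270 254 321 [-68.8 -18.4 106.9] | 270 256 322 [-71.3 -18.5 107.1] | 270 260 324 [-76.3 -18.6 107.3] | 270 268 148 [  7.   -8.7 -50. ] | 270 280 137 [  7.4  -8.1 -61.4] | 270 290 131 [  6.3  -7.8 -67.6] | 
280 254 153 [ 11.1  -3.9 -43. ] | 280 256 151 [ 11.4  -3.8 -45.6] | 280 260 147 [ 11.2  -3.7 -49.5] | 280 268 141 [ 10.8  -3.6 -56.4] | 280 280 130 [ 11.5  -3.3 -67.6] | 280 290 122 [ 11.9  -3.2 -75.7] | 
287 254 153 [ 11.2  -0.2 -43.2] | 287 256 150 [ 11.8  -0.2 -46.5] | 287 260 147 [ 11.1  -0.2 -49.2] | 287 268 141 [ 10.8  -0.2 -56.4] | 287 280 130 [ 11.   -0.3 -67. ] | 287 290 123 [ 11.1  -0.3 -74.6] | 
294 254 153 [ 11.3   3.4 -43.3] | 294 256 151 [ 11.    3.3 -45. ] | 294 260 148 [ 10.9   3.2 -49. ] | 294 268 140 [ 11.    3.1 -56.7] | 294 280 131 [ 10.6   2.8 -66.3] | 294 290 122 [ 11.7   2.6 -75.4] | 
304 254 322 [-69.2  18.5 107.6] | 304 256 323 [-71.7  18.5 107.7] | 304 260 325 [-77.   18.7 108.5] | 304 268 146 [  7.9   8.2 -51.5] | 304 280 138 [  7.    7.6 -60.8] | 304 290 121 [ 12.4   6.7 -76.5] | 
312 254 322 [-69.1  27.1 107.5] | 312 256 323 [-72.   27.3 108.3] | 312 260 324 [-76.4  27.3 107.3] | 312 268 148 [  6.8  12.3 -49.6] | 312 280 137 [  7.1  11.4 -60.9] | 312 290 129 [  7.7  10.6 -69.6] |
```

In the wrist image the fingertips' front face sits at tool x = 11. Their end, though, is about 42 mm short of the stated TCP, which would put them above the lip. I'll check that against the fixed cameras before moving.

```bash
python3 - <<'E'
from fit import *
outs=[]
for n in('side','scene'):
    im,d,s=grab(n);M=R.from_quat(s['ee_rot']).as_matrix()
    P=[s['position']+M@np.array(t) for t in([0,0,0],[0,0,-42.],[0,0,-73.])]
    q=proj(n,P);print(n,q.round(1).tolist(),s['position'])
    c=q[1].astype(int);k=im[c[1]-45:c[1]+45,c[0]-60:c[0]+60];k=cv2.resize(k,None,fx=6,fy=6,interpolation=cv2.INTER_CUBIC)[:, :]
    for (u,v),col in zip(q,((0,255,0),(255,255,0),(255,0,255))): cv2.drawMarker(k,(int((u-c[0]+60.5)*6),int((v-c[1]+45.5)*6)),col,0,14,1)
    outs.append(cv2.resize(k,(400,300)) if 0 else k)
cv2.imwrite('pics/s2.png',cv2.resize(np.vstack(outs),None,fx=.55,fy=.55,interpolation=cv2.INTER_AREA))
E
```

```text
side [[280.3, 178.2], [280.5, 172.4], [280.6, 167.8]] [465.71635158  26.39060535 108.93431094]
scene [[291.9, 238.0], [292.1, 234.5], [292.2, 231.9]] [465.37387411  26.34749159 108.81745215]
```

View pics/s2.png

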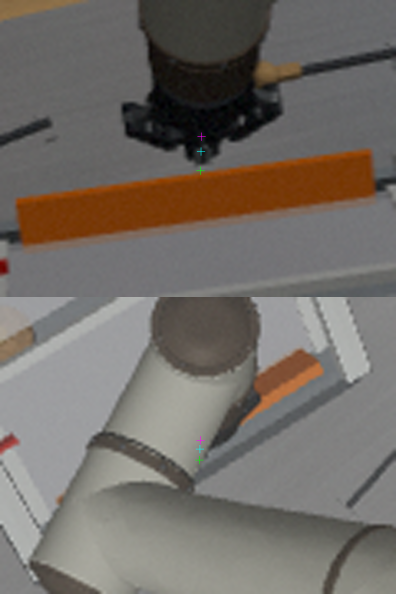

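The side view agrees: the fingers end at about (200,162) in the crop, where the model puts a tip at tool z = -42 and not 0. So the real tips are about 42 mm behind the reported TCP. I'll back off, go down 43 mm, then approach again.

Call:
send_rows(
  steps=[
    [[-1.5, 0.4, 0, 0, 0], [-1.5, 0.4, 0, 0, 0], [0, 0, 1.5, 0, 0], [0, 0, 1.5, 0, 0], [0, 0, 1.2, 0, 0], [0, 0, 0, 0, 0], [0, 0, 0, 0, 0]],
  ],
)

```text
clock: 3.85
position: [433.5, 20.8, 65.8]
ee_rot: [0.999, -0.051, 0.006, 0.004]
contact_force: [0.0, -0.5, 0.2]
gripper_width: -0.0
```

```bash
cat > st.py <<'E'
from fit import *
s=arm.read_state();p=np.load('lip.npy');T=frame(p[3]);M=R.from_quat(s['ee_rot']).as_matrix()
tip=s['position']+M@np.array([11.,0,-42]);c=p[:3]+np.array([-17,0,-7])@T
f=np.array([np.cos(p[3]),np.sin(p[3]),0]);v=c-tip
print('t',s['clock'],'pos',s['position'].round(1),'zaxis',M[:,2].round(3),'xaxis',M[:,0].round(3),'tip->initial corner fwd %.1f lat %.1f up %.1f'%(v@f,v@T[1],v[2]),'F',s['contact_force'].round(1))
E
python3 st.py
```

```text
t 3.85 pos [433.5  20.8  65.8] zaxis [ 0.011 -0.008 -1.   ] xaxis [ 0.995 -0.103  0.012] tip->initial corner fwd 26.6 lat 2.1 up 12.4 F [ 0.  -0.5  0.2]
```

Call:
send_rows(
  steps=[
    [[0.6, 0, 0, 0, 0], [0.6, 0, 0, 0, 0], [0.5, 0, 0, 0, 0], [0.3, 0, 0, 0, 0], [0.2, 0, 0, 0, 0], [0.1, 0, 0, 0, 0]],
  ],
)

```text
clock: 4.35
position: [460.5, 18.9, 68.7]
ee_rot: [0.999, -0.051, 0.007, 0.003]
contact_force: [-4.7, 1.2, 1.2]
gripper_width: 0.1
```

```bash
python3 st.py
```

```text
t 4.35 pos [460.5  18.9  68.7] zaxis [ 0.014 -0.007 -1.   ] xaxis [ 0.995 -0.102  0.015] tip->initial corner fwd -0.4 lat 1.2 up 9.5 F [-4.7  1.2  1.2]
```

Contact happened where predicted, at -4.7 N with the tips about 9.5 mm below the lip's lower edge. Now I'll push gently up the slope.

Call:
send_rows(
  steps=[
    [[0.25, 0, -0.2, 0, 0], [0.25, 0, -0.27, 0, 0], [0.25, 0, -0.27, 0, 0], [0.25, 0, -0.27, 0, 0], [0.25, 0, -0.27, 0, 0], [0.25, 0, -0.27, 0, 0]],
  ],
)

```text
clock: 4.85
position: [471.0, 16.8, 83.1]
ee_rot: [0.999, -0.052, 0.002, 0.004]
contact_force: [-2.8, 2.1, -1.4]
gripper_width: 0.0
```

```bash
python3 st.py
```

```text
t 4.85 pos [471.   16.8  83.1] zaxis [ 0.003 -0.007 -1.   ] xaxis [ 0.995 -0.105  0.004] tip->initial corner fwd -11.5 lat 2.0 up -4.7 F [-2.8  2.1 -1.4]
```

Call:
send_rows(
  steps=[
    [[0.3, 0, -0.29, 0, 0], [0.3, 0, -0.29, 0, 0], [0.3, 0, -0.29, 0, 0], [0.3, 0, -0.29, 0, 0], [0.3, 0, -0.29, 0, 0], [0.3, 0, -0.29, 0, 0], [0.3, 0, -0.29, 0, 0], [0.3, 0, -0.29, 0, 0], [0.3, 0, -0.29, 0, 0]],
  ],
)

```text
clock: 5.6
position: [494.6, 14.3, 111.9]
ee_rot: [0.999, -0.053, -0.004, 0.004]
contact_force: [-4.5, 2.7, 0.7]
gripper_width: -0.3
```

```bash
python3 st.py
```

```text
t 5.6 pos [494.6  14.3 111.9] zaxis [-0.008 -0.007 -1.   ] xaxis [ 0.994 -0.106 -0.008] tip->initial corner fwd -35.6 lat 1.9 up -33.4 F [-4.5  2.7  0.7]
```

Call:
send_rows(
  steps=[
    [[0.3, 0, -0.29, 0, 0], [0.3, 0, -0.29, 0, 0], [0.3, 0, -0.29, 0, 0], [0.3, 0, -0.29, 0, 0], [0.3, 0, -0.29, 0, 0], [0.3, 0, -0.29, 0, 0], [0.3, 0, -0.29, 0, 0], [0.3, 0, -0.29, 0, 0], [0.2, 0, -0.2, 0, 0], [0, 0, 0, 0, 0]],
  ],
)

```text
clock: 6.43
position: [517.7, 12.0, 140.6]
ee_rot: [0.999, -0.054, -0.01, 0.003]
contact_force: [-2.9, 1.5, -0.3]
gripper_width: 0.2
```

```bash
python3 st.py; cat > ck.py <<'E'
import sys
from fit import *
p=np.load('lip.npy');T=frame(p[3])
for n in('side','wrist','scene'):
    im,d,s=grab(n);cv2.imwrite('pics/k_%s%s.png'%(n,sys.argv[1]),im)
    o=reds(n,T,p[:3],'or');r=reds(n,T,p[:3])
    o=o[(abs(o[:,0])<25)&(abs(o[:,1])<150)&(o[:,2]>0)&(o[:,2]<180)]
    for sg in(1,-1):
        q=r[(r[:,0]<8)&(abs(r[:,0])<35)&(r[:,1]*sg>150)&(abs(r[:,1])<215)&(abs(r[:,2]-110)<25)];w=o[(o[:,1]*sg>60)]
        for nm,a in(('red',q),('lip',w)):
            if len(a)>10:print(n,nm,sg,len(a),'z pct',np.percentile(a[:,2],[3,10,25,50,75,90,97]).round(1))
E
python3 ck.py 1
```

```text
t 6.4333 pos [517.7  12.  140.6] zaxis [-0.02  -0.005 -1.   ] xaxis [ 0.994 -0.107 -0.019] tip->initial corner fwd -59.4 lat 1.7 up -62.0 F [-2.9  1.5 -0.3]
side red 1 121 z pct [105.4 108.5 110.2 113.3 115.3 116.7 118.3]
side lip 1 528 z pct [ 86.8  91.7  94.3  96.3  97.9  99.4 101.3]
side red -1 124 z pct [105.6 108.1 111.7 113.9 115.6 118.2 120.2]
side lip -1 541 z pct [ 86.6  92.7  95.1  96.8  98.4  99.8 101.5]
wrist lip 1 12557 z pct [90.7 96.7 97.2 97.7 98.1 98.5 98.8]
wrist lip -1 11824 z pct [91.4 97.4 97.9 98.4 98.8 99.2 99.5]
scene red -1 64 z pct [104.7 108.4 110.9 113.4 116.2 118.2 118.6]
scene lip -1 183 z pct [ 86.2  88.8  93.6  96.9  98.6  99.7 100.7]
```

Call:
send_rows(
  steps=[
    [[0.3, 0, -0.29, 0, 0], [0.3, 0, -0.29, 0, 0], [0.2, 0, -0.2, 0, 0], [0, 0, 0, 0, 0], [-1.0, 0, 0, 0, 0], [-2.5, 0, 0, 0, 0], [-3.5, 0, 0, 0, 0], [-3.5, 0, -2, 0, 0], [-1, 0, -3, 0, 0], [0, 0, -3, 0, 0]],
  ],
)

```text
clock: 7.42
position: [406.3, 21.4, 226.0]
ee_rot: [0.998, -0.055, -0.013, 0.006]
contact_force: [0.7, -0.3, 0.4]
gripper_width: -0.3
```

Call:
send_rows(
  steps=[
    [[0, 0, -3.5, 0, 0], [0, 0, -3.5, 0, 0], [0, 0, 0, 0, 0], [0, 0, 0, 0, 0]],
  ],
)

```text
clock: 7.75
position: [410.4, 21.6, 307.7]
ee_rot: [0.999, -0.054, -0.0, 0.004]
contact_force: [0.3, 0.2, -0.7]
gripper_width: -0.0
```

```bash
python3 st.py;python3 ck.py 2
```

```text
t 7.75 pos [410.4  21.6 307.7] zaxis [-0.001 -0.007 -1.   ] xaxis [ 0.994 -0.107 -0.   ] tip->initial corner fwd 49.1 lat 3.9 up -229.3 F [ 0.3  0.2 -0.7]
side red 1 118 z pct [105.6 107.5 110.4 112.2 115.1 117.3 118.4]
side lip 1 537 z pct [ 96.1 101.9 104.2 106.  107.8 109.  110.3]
side red -1 123 z pct [105.2 109.1 111.4 113.9 117.  118.4 120.6]
side lip -1 556 z pct [ 96.1 102.3 104.7 106.4 108.1 109.2 110.4]
wrist red 1 1401 z pct [104.9 106.8 109.7 112.4 115.7 116.3 116.7]
wrist lip 1 4688 z pct [ 94.5  97.8 104.4 107.  107.5 107.8 108.2]
wrist red -1 1332 z pct [106.4 108.4 111.1 113.6 117.1 117.7 118.1]
wrist lip -1 4522 z pct [ 95.8  99.1 105.7 107.8 108.3 108.6 108.9]
scene red 1 68 z pct [105.  106.3 109.9 111.8 114.5 116.  117.7]
scene lip 1 269 z pct [ 94.5  97.3 102.3 105.8 107.  108.4 109.5]
```

View pics/k_wrist2.png

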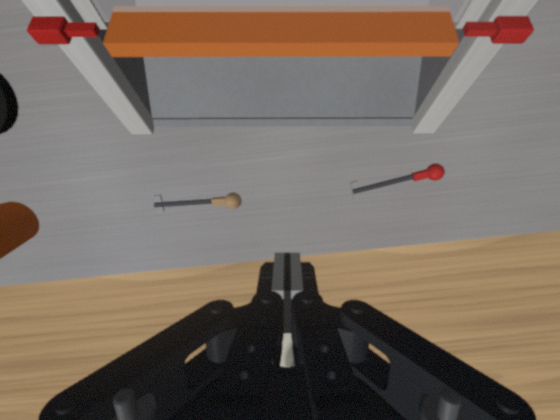

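The wrist view shows both pointers, at (48,30) and (513,30), slightly above the lip, which spans (107,30) to (456,30). The window stayed where I left it. I'll measure the remaining gap using the pointer blocks only.

```bash
cat > gap.py <<'E'
from fit import *
p=np.load('lip.npy');T=frame(p[3]);n='wrist'
o=reds(n,T,p[:3],'or');r=reds(n,T,p[:3])
for sg in(1,-1):
    q=r[(abs(r[:,0])<35)&(r[:,1]*sg>150)&(abs(r[:,1])<215)&(abs(r[:,2]-110)<25)]
    for lo,hi in((155,175),(185,209)):
        w=q[(q[:,1]*sg>lo)&(q[:,1]*sg<hi)]
        print(sg,lo,len(w),'x',np.percentile(w[:,0],[2,50,98]).round(1),'z',np.percentile(w[:,2],[1,5,25,50,75,95,99]).round(1))
    w=o[(abs(o[:,0])<25)&(o[:,1]*sg>125)&(o[:,1]*sg<148)&(o[:,2]>60)&(o[:,2]<180)]
    print(sg,'lip',len(w),'x',np.percentile(w[:,0],[2,50,98]).round(1),'z',np.percentile(w[:,2],[1,5,25,50,75,95,99]).round(1))
E
python3 gap.py
```

```text
1 155 342 x [-9.3 -6.7  0.7] z [106.  106.9 109.4 111.7 112.3 113.  113.4]
1 185 724 x [-14.5 -12.3   1.3] z [103.8 105.  110.1 115.2 116.1 116.7 116.9]
1 lip 1205 x [-17.1  -6.9  19.8] z [ 93.3  95.4 104.3 106.9 107.3 107.9 108.2]
-1 155 324 x [-8.5 -5.9  1.2] z [107.6 108.5 110.7 113.  113.5 114.1 114.4]
-1 185 693 x [-13.3 -11.2   2.1] z [105.7 106.6 111.5 116.6 117.5 118.1 118.4]
-1 lip 1158 x [-16.3  -5.7  20.4] z [ 94.7  96.8 105.7 107.9 108.4 109.  109.3]
```

Both blocks show the lip about 9 mm low along the slope, roughly 5.9 mm of forward travel. I'll go back down and finish.

Call:
send_rows(
  steps=[
    [[0, 0.2, 3, 0, 0], [0, 0, 3.5, 0, 0], [0, 0, 3.5, 0, 0], [0, 0, 3.5, 0, 0], [0, 0, 2.5, 0, 0], [1.5, 0, 0, 0, 0], [2.5, 0, 0, 0, 0], [2.5, 0, 0, 0, 0], [0, 0, 0, 0, 0], [0, 0, 0, 0, 0]],
  ],
)

```text
clock: 8.73
position: [466.5, 5.2, 125.4]
ee_rot: [0.998, -0.055, -0.013, 0.01]
contact_force: [-1.0, -0.9, 0.4]
gripper_width: -0.3
```

```bash
python3 st.py
```

```text
t 8.7333 pos [466.5   5.2 125.4] zaxis [-0.026 -0.018 -0.999] xaxis [ 0.994 -0.109 -0.024] tip->initial corner fwd -9.5 lat 13.5 up -46.7 F [-1.  -0.9  0.4]
```

Call:
send_rows(
  steps=[
    [[0, -0.5, -1.0, 0, 0], [0.5, -0.4, -1.0, 0, 0], [1.5, 0, 0, 0, 0], [1.5, 0, 0, 0, 0], [0.8, 0, 0, 0, 0], [0, 0, 0, 0, 0], [0, 0, 0, 0, 0]],
  ],
)

```text
clock: 9.32
position: [504.1, 8.2, 138.3]
ee_rot: [0.998, -0.055, -0.02, 0.013]
contact_force: [-0.4, -0.1, 0.6]
gripper_width: 0.4
```

```bash
python3 st.py
```

```text
t 9.3167 pos [504.1   8.2 138.3] zaxis [-0.041 -0.023 -0.999] xaxis [ 0.993 -0.11  -0.038] tip->initial corner fwd -47.1 lat 6.2 up -59.4 F [-0.4 -0.1  0.6]
```

Call:
send_rows(
  steps=[
    [[0.4, 0, -0.5, 0, 0], [0.4, 0, -0.4, 0, 0], [0.3, 0, -0.1, 0, 0], [0, 0, 0, 0, 0], [0, 0, 0, 0, 0]],
  ],
)

```text
clock: 9.73
position: [513.8, 7.0, 148.7]
ee_rot: [0.998, -0.055, -0.021, 0.013]
contact_force: [-0.7, -0.8, 0.4]
gripper_width: 0.3
```

```bash
python3 st.py
```

```text
t 9.7333 pos [513.8   7.  148.7] zaxis [-0.042 -0.023 -0.999] xaxis [ 0.993 -0.11  -0.04 ] tip->initial corner fwd -56.9 lat 6.3 up -69.8 F [-0.7 -0.8  0.4]
```

Call:
send_rows(
  steps=[
    [[0.4, 0, 0, 0, 0], [0.3, 0, 0, 0, 0], [0.2, 0, -0.2, 0, 0], [0.15, 0, -0.2, 0, 0], [0, 0, 0, 0, 0]],
  ],
)

```text
clock: 10.15
position: [523.1, 5.7, 151.6]
ee_rot: [0.998, -0.055, -0.023, 0.013]
contact_force: [-0.2, -0.1, 1.0]
gripper_width: 0.0
```

```bash
python3 st.py
```

```text
t 10.15 pos [523.1   5.7 151.6] zaxis [-0.047 -0.023 -0.999] xaxis [ 0.993 -0.111 -0.044] tip->initial corner fwd -66.5 lat 6.6 up -72.7 F [-0.2 -0.1  1. ]
```

Call:
send_rows(
  steps=[
    [[0.2, 0, -0.2, 0, 0], [0.2, 0, -0.2, 0, 0], [0.05, 0, -0.05, 0, 0], [0, 0, 0, 0, 0]],
  ],
)

```text
clock: 10.48
position: [525.5, 5.3, 155.0]
ee_rot: [0.998, -0.055, -0.026, 0.013]
contact_force: [-1.5, 0.7, -0.4]
gripper_width: -0.0
```

```bash
python3 st.py;python3 - <<'E'
from h import *
grab('wrist')
E
python3 - <<'E'
from fit import *
p=np.load('lip.npy');T=frame(p[3]);o=reds('wrist',T,p[:3],'or')
w=o[(abs(o[:,0])<25)&(abs(o[:,1])<120)&(o[:,2]>60)];print(np.percentile(w[:,2],[25,50,75,95]))
E
```

```text
t 10.4833 pos [525.5   5.3 155. ] zaxis [-0.054 -0.023 -0.998] xaxis [ 0.992 -0.111 -0.051] tip->initial corner fwd -69.2 lat 6.7 up -76.0 F [-1.5  0.7 -0.4]
[112.97978294 113.46310814 113.91523259 114.55193022]
```

Call:
send_rows(
  steps=[
    [[0.2, 0, -0.18, 0, 0], [0.15, 0, -0.12, 0, 0], [0, 0, 0, 0, 0]],
  ],
)

```text
clock: 10.78
position: [527.7, 5.0, 157.8]
ee_rot: [0.998, -0.055, -0.028, 0.013]
contact_force: [-3.5, 1.0, -0.1]
gripper_width: -0.3
```

```bash
python3 st.py;python3 - <<'E'
from fit import *
grab('wrist')
p=np.load('lip.npy');T=frame(p[3]);o=reds('wrist',T,p[:3],'or')
w=o[(abs(o[:,0])<25)&(abs(o[:,1])<120)&(o[:,2]>60)];print(np.percentile(w[:,2],[25,50,75,95]))
E
```

```text
t 10.7833 pos [527.7   5.  157.8] zaxis [-0.057 -0.023 -0.998] xaxis [ 0.992 -0.111 -0.054] tip->initial corner fwd -71.6 lat 6.7 up -78.8 F [-3.5  1.  -0.1]
[116.63857486 117.11944425 117.57361798 118.20429557]
```

Sash is now at about 111.5 mm on the fitted scale, against a target of about 111.5. I'll back off and check from the same viewpoint as before.

Call:
send_rows(
  steps=[
    [[-1.0, 0, 0.1, 0, 0], [-2.5, 0, 0, 0, 0], [-3.5, 0, 0, 0, 0], [-3.5, 0, -1, 0, 0], [-1.5, 0, -3, 0, 0], [0, 0, -3.5, 0, 0], [0, 0, -3.5, 0, 0], [0, 0, -3.5, 0, 0], [0, 0, 0, 0, 0], [0, 0, 0, 0, 0]],
  ],
)

```text
clock: 11.67
position: [414.9, 20.4, 316.3]
ee_rot: [0.998, -0.055, -0.013, 0.011]
contact_force: [0.1, 0.6, -1.2]
gripper_width: 0.0
```

```bash
python3 st.py; python3 ck.py 3; python3 gap.py
```

```text
t 11.6667 pos [414.9  20.4 316.3] zaxis [-0.028 -0.021 -0.999] xaxis [ 0.994 -0.11  -0.025] tip->initial corner fwd 43.5 lat 3.9 up -237.6 F [ 0.1  0.6 -1.2]
side red 1 120 z pct [106.5 108.4 110.9 112.7 115.4 116.4 117.4]
side lip 1 544 z pct [105.8 111.1 113.4 115.4 116.9 118.3 120.2]
side red -1 124 z pct [105.7 109.2 111.5 113.9 116.3 118.2 119.2]
side lip -1 561 z pct [105.5 112.1 114.4 116.  117.6 119.1 120.2]
wrist red 1 1359 z pct [105.1 107.1 110.2 112.6 115.7 116.3 116.7]
wrist lip 1 4924 z pct [104.2 107.6 114.3 116.7 117.1 117.5 117.8]
wrist red -1 1242 z pct [106.3 108.5 111.4 113.7 117.1 117.7 118.2]
wrist lip -1 4634 z pct [105.5 108.8 115.5 117.4 117.9 118.2 118.5]
scene red 1 69 z pct [103.4 105.8 109.1 112.2 115.  116.4 116.9]
scene lip 1 269 z pct [104.9 107.5 112.9 115.6 116.9 118.  119.2]
scene red -1 32 z pct [104.6 107.1 109.  112.8 116.4 117.5 118.1]
1 155 325 x [-9.3 -6.6  1.2] z [106.7 107.4 110.  111.7 112.4 112.9 113.3]
1 185 707 x [-14.3 -12.1   1.2] z [103.9 105.4 110.5 115.4 116.1 116.7 117.1]
1 lip 1263 x [-17.1  -6.4  19.3] z [103.2 105.2 114.3 116.6 117.  117.6 118. ]
-1 155 303 x [-8.3 -5.7  1.8] z [107.6 108.5 111.2 113.  113.5 114.1 114.4]
-1 185 646 x [-13.2 -11.2   2.5] z [104.9 106.3 111.7 116.8 117.5 118.2 118.5]
-1 lip 1178 x [-16.3  -5.7  20.4] z [104.7 106.4 115.5 117.5 118.  118.5 118.8]
```

View pics/k_wrist3.png

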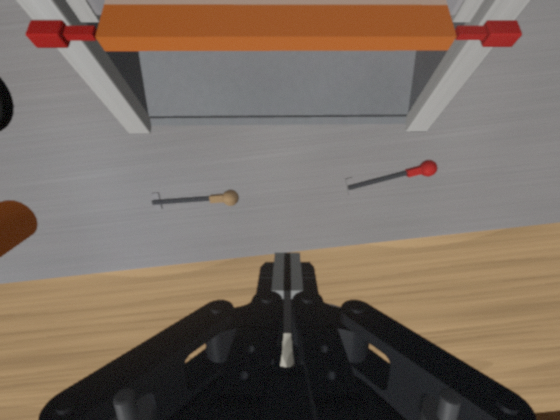

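The view shows the lip level with both pointers, at (48,34) and (503,34). Top faces agree within about 0.3–0.9 mm, and the pointers read the same as before. Handing in.

```bash
python3 -c "
from h import *
job.job_done();print(arm.read_state()['clock'])"
```

```text
the job is handed in; nothing more can be done
the job is handed in; nothing more can be done
```

I raised the window about 111 mm up its slope until the lip was in line with the two red pointers, then took the fingers away and handed the job in at about 12 s. I pushed with the shut fingertips against the lip's lower front edge, because the tool can only point straight down. The fingers did not reach further underneath.

- **Alignment:** the last wrist-camera depth check, with the arm clear, put the lip's top face 0.3–0.9 mm above the pointer blocks' top faces. The bottom faces agreed to within 0.2–0.7 mm.
- **Pointers and window:** both pointers read the same before and after the last push. The window also held its place when I let go of it partway through.
- **Forces:** readings between moves were about 5 N or less. The wrist force was near zero when I handed in.
- **Disagreement:** the fingertips really end about 42 mm short of the stated tool point, seen in both the wrist and side cameras. My first approach therefore passed just above the lip without registering any contact. I backed off, corrected for it, and met the lip where predicted.
- **Not checked:** I did not measure the loose items individually. The two scrapers looked unmoved in the wrist views, and the arm met nothing but the lip.

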